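# Turn a roller between centres until its mark faces up, with the sprung catch wedged open

## Task

The roller between the two centres of the blue inspection stand is held by a sprung red catch that grips its pinned disc, and one hand cannot hold the catch open and turn the roller. Push the orange wedge under the white wheel at the end of the catch so that it stays open by itself, turn the roller until its yellow stripe faces straight up, and let go of it. Then pull the wedge out and leave it standing flat on the bench well clear of the catch, so that the catch drops home and holds the roller with the stripe up; leave the other things on the bench where they are.

Things in the scene. Friction and masses are not known exactly. Their poses are not given: they have to be found in the camera images.
- stand: Blue base plate with two grey uprights whose centres hold the roller; fixed. Origin on the bench surface under the middle of the roller. y axis: along the roller towards pinned disc and catch; x axis: level, across the roller, away from the robot. Uprights at y = -97..-73 and 73..97 mm, 111 mm high; base plate y = -100..163, x = -50..50 mm, 12 mm thick.
- roller_axis (a point): Middle of the black roller, on its axis, 90 mm above the bench over the stand's origin; does not turn with it (axes as the stand's). The roller is 54 mm across and plain round from y = -56 to 56 mm: grip it across its diameter, from above or tilted. A parallel grip turns it when the whole gripper swings about this axis; one swing seldom suffices, so let go and regrasp.
- roller (a joint): Turn of the roller. 0: stripe straight up; positive: stripe gone from the top towards the stand's -x (robot's) side; pi/2: facing the robot. Starts between about 1.2 and 2.3; turns nearly two turns either way. With the catch wedged open it turns with light friction (0.06 N m) and stays where left. With the catch home it is held, with a play of 4 degrees either way.
- roller_mark (a point): Middle of the yellow stripe (8 mm wide, 108 mm long) on the roller's surface, 27 mm from the axis. It turns with the roller; its z axis points radially out of the stripe, its y axis along the roller.
- catch (a joint): Angle of the sprung red catch. It lifts a ridge under the steel disc (68 mm across, stand y = 100..114 mm) between two of its 16 pins (22.5 degrees apart; a gap is at the bottom when the stripe is up). About -0.065: home, roller held; about -0.03: ridge on a pin, not yet home; above 0.025: roller free; about 0.06: wheel on the wedge's flat top. Limits -0.2, 0.25. Lifting the wheel takes 9 to 13 N.
- catch_pivot (a point): Pivot of the catch, between two small cheeks 60 mm high, at stand x = 0, y = 152, z = 48 mm; hinge axis along the stand's x. From here the red arm, 18 to 37 mm wide, slopes down 95 mm along the stand's +y to the white wheel.
- catch_wheel: White wheel, 16 mm across, 24 mm wide, at the free end of the catch; origin at its centre, at stand x = 0, y = 247 mm, 25 to 31 mm above the bench before the wedge is in (underside 8 mm less). Its axle is parallel to the stand's x, so the wedge goes under it flat on the bench, along the stand's y, coming from beyond the wheel (+y) with the nose towards the roller.
- wedge: Loose orange wedge, 145 mm long, 34 mm wide, about 0.12 kg, flat on the bench. Origin on its underside; x axis to the thin nose, z up. Ramp from 8 mm thick at x = 100 mm up to 30 mm at x = 35 mm, then flat top 30 mm high back to the grip block (x = -5 mm). The wheel should end on the flat, x about 20 mm; too far and the grip block butts on it. Pushing in takes up to 18 N; friction keeps it.
- wedge_grip (a point): Where to pinch the wedge: centre of its grip block, 42 mm above the wedge's underside, at wedge x = -25 mm; axes as the wedge's. The block is 40 mm long (x), 26 mm wide (y, pinch across this) from 30 to 58 mm high, with dark ribs; below it the wedge is 34 mm wide.
- bottle_a: Whitish square bottle with blue cap, 61 x 61 x 138 mm; a bystander, to be left alone. Origin under its centre.
- bottle_b: Square bottle with blue cap and some green in it, 61 x 61 x 138 mm; a bystander, to be left alone. Origin under its centre.
- tube_orange: White upright tube with orange cap, 35 mm across, 116 mm high; a bystander, to be left alone. Origin under its centre.
- petri_1: Petri dish, 91 mm across, 16 mm high; a bystander, to be left alone. Origin under its centre.
- plate_assay: White well plate, 86 x 128 x 14 mm; a bystander, to be left alone. Origin under its centre.
- petri_2: Petri dish, 91 mm across, 16 mm high; a bystander, to be left alone. Origin under its centre.

How it is judged (in metres and radians):
On the way, in this order (a step that is already met when the one before it is completed fails the run):
1. the wedge alone holds the catch open: the wheel rests on it and nothing of the robot touches the wedge (value of joint catch above 0.035 rad and contact force between wedge and catch_wheel above 2 N and contact force between wedge and the fingers below 0.1 N), for 0.3 s.
2. with the catch still wedged open, the stripe faces up and the fingers are off the roller (value of joint catch above 0.035 rad and contact force between wedge and catch_wheel above 2 N and angle between roller_mark's own z axis and vertical below 0.12 rad and contact force between stand and the fingers below 0.1 N), for 0.3 s.
At the end, for the whole second after the job is handed in: The yellow stripe faces up within 0.15 rad (about 9 degrees), the catch is home between two pins (below -0.045 rad) with the wedge out, and the wedge stands still and flat on the bench with its origin at least 110 mm from the wheel in plan (angle between roller_mark's own z axis and vertical below 0.15 rad and value of joint catch below -0.045 rad and horizontal distance between wedge and catch_wheel above 0.11 m and height (world z) of wedge below 0.008 m and angle between wedge's own z axis and vertical below 0.1 rad and linear speed of wedge below 0.02 m/s); the robot touches nothing.
It fails at once if another thing on the bench is pushed more than 30 mm from its place (distance of any of bottle_a, bottle_b, tube_orange, petri_1, plate_assay, petri_2 from where it was at the start of the episode above 0.03 m).
It also fails if it takes over 72 s, if anything falls off the work surface, if the arm or the gripper's body presses on something with over 40 N, if the wrist force passes 120 N, or if a joint passes its speed limit or range.

## Robot

A 6-joint arm with a two-finger parallel gripper is mounted at the origin on a cart in front of the work surface, level with it; the furniture and walls round the work are solid. World frame = base frame: x ahead of the robot, y to its left, z up, the work surface at z = 0. Lengths are in m, angles in degrees, forces in N, time in s.
With the tool pointing down it reaches from about 0.3 to 0.875 m from the base axis. Payload 6.4 kg.
Tool frame: the origin (TCP) lies midway between the tips of the shut fingers; the grasp point (between the pads) lies 19 mm behind it (robot.hold_point_z is the distance from the TCP to the grasp point, in m); z points along the fingers, y is the line along which they close (so a half turn about z gives the same grasp; the last joint's range is limited). The gripper opens to 85 mm and grips with 20 to 120 N. Pads are 22 mm wide; open, the fingers measure 114 mm over their backs; the gripper's body (76 mm by 85 mm) begins 54 mm behind the grasp point. The pads swing forward as they close: fully open they stand 13 mm farther back than shut.
Start: joints at [-84.471, 10.359, 92.074, -0, 77.567, -11.82], TCP at [0.171, -0.549, 0.231] pointing down, gripper open.
Joint ranges: [-171.53, 171.53], [-51.25, 118.39], [17.06, 147.69], [-65.23, 245.23], [0, 150.52], [-178.68, 178.68]. Speed limits (degrees/s): [147.25, 147.25, 172.46, 180, 180, 180].

## Interface

Orientations are given as [roll, pitch, yaw] about the fixed x, y, z axes, in that order (R = Rz(yaw) Ry(pitch) Rx(roll)).
In Python, from plant import robot gives the robot as it stands. The module is installed in compiled form; this text tells all that it offers. Calls block until the motion is done:
- robot.move_ptp(position, orientation): joint-space move of the TCP to a pose.
- robot.line_to(position, rot=None, v=0.15, stop_force=None): straight line of the TCP; rot=None keeps the orientation; v is the mean speed in m/s. With stop_force (N) it stops when the force on the tool has changed by that much, and returns True; else False.
- robot.goto_joints(angles): joint-space move.
- robot.let_go() and robot.close(): open the fingers fully, or close them until they stop; the grip force is fixed at half the most.
- robot.pause(seconds).
- robot.ik(position, orientation): joint angles nearest the present ones, or None.
- robot.observe(): the state.
- robot.grab_frame(name): name is "side" or "top"; returns (picture, depth): 420x560x3 uint8, red, green, blue; 420x560 float32, m along the optical axis (not along the pixel's ray), 0 where there is no reading.
- robot.camera_model(name): a dict with "camera_matrix" (3x3 intrinsics, pixels), "xyz" and "orientation" of the camera in the world. Camera axes: x right, y up, looking along -z (the intrinsics and any distortion apply to the point x, -y, -z); pixel columns grow to the right and rows downward; lengths in m; the calibration is good to about 2 mm. A picture is of the moment at which its call begins. camera_model takes no time and is no camera call.
A pose or a line that the arm cannot do raises robot.MotionError and nothing moves.
- robot.close_job(): hands the job in; it is judged then, once.
The state is a dict: "clock": time; "qpos": joint angles; "qd": joint speeds; "joint_efforts": joint torques, N m; "tcp_pos": TCP position; "tcp_rot": TCP orientation; "ft_force": force on the tool from outside, world axes, zero at the start; "ft_torque": the same for the moment, N m; "finger_gap": finger opening in m; "gripper_force": force on a finger pad.
Only numpy, scipy, OpenCV 4.12 (cv2) and the standard library are available. Lean on these libraries where they do the work, as an engineer would, in place of code of your own. Each camera call takes 0.05 s, during which the arm holds its last target. There are 200 camera calls.

## Working session

There is one attempt and no reset: what is moved stays moved. The work goes in short steps, each a Python script; the robot and the scene stay as the last script left them, time stands still between calls to the robot, and variables do not carry over. Pictures are saved under pics/ and viewed, at most 10 in all, crops included, and the job is handed in when it is done.

```bash
mkdir -p pics; cat > h.py <<'E'
import numpy as np, cv2
from plant import robot
from scipy.spatial.transform import Rotation as R
def save(n,im): cv2.imwrite('pics/'+n,im[:,:,::-1])
def cam(name):
    c=robot.camera_model(name)
    o=np.array(c['orientation'],float)
    M=o if o.shape==(3,3) else R.from_euler('xyz',o,degrees=True).as_matrix()
    return np.array(c['camera_matrix']),np.array(c['xyz']),M,c
def ray(name,uv):
    K,p,M,c=cam(name)
    uv=np.atleast_2d(np.array(uv,float))
    d=np.c_[(uv[:,0]-K[0,2])/K[0,0],-(uv[:,1]-K[1,2])/K[1,1],-np.ones(len(uv))]
    return p,d@M.T
def onplane(name,uv,z):
    p,d=ray(name,uv); return p+d*((z-p[2])/d[:,2])[:,None]
def cloud(name,dep):
    v,u=np.mgrid[:dep.shape[0],:dep.shape[1]]
    p,d=ray(name,np.c_[u.ravel(),v.ravel()])
    return (p+d*dep.reshape(-1,1)).reshape(dep.shape+(3,))
E
python3 - <<'E'
from h import *
for n in ['side','top']:
    im,d=robot.grab_frame(n); save(n+'0.png',im); np.savez('pics/'+n+'0.npz',im=im,d=d)
    print(robot.camera_model(n), (d>0).mean())
o=robot.observe();print(o)
E
```

```text
{'camera_matrix': array([[391.20261089,   0.        , 284.11119524],
       [  0.        , 391.20261089, 209.74042453],
       [  0.        ,   0.        ,   1.        ]]), 'xyz': array([0.47899126, 0.89801211, 0.80642414]), 'orientation': array([  53.50689121,    0.44391339, -174.5164378 ])} 0.9956972789115647
{'camera_matrix': array([[382.55604371,   0.        , 277.14778269],
       [  0.        , 382.55604371, 205.69390746],
       [  0.        ,   0.        ,   1.        ]]), 'xyz': array([ 0.48061421, -0.04259686,  1.01724669]), 'orientation': array([  5.33165122,  -0.54328095, -90.89637657])} 0.9960416666666667
{'clock': 0.1, 'qpos': array([-8.44710035e+01,  1.03990169e+01,  9.21277080e+01,  5.94680947e-04,
        7.75666270e+01, -1.18221216e+01]), 'qd': array([ 0.00288079, -0.12851002, -0.22435658, -0.01526361,  0.00245365,
       -0.06611208]), 'joint_efforts': array([ 3.76224534e-04, -4.45874870e+01, -3.52238309e+01, -2.94363163e-04,
        4.12206151e-03,  2.09499183e-05]), 'tcp_pos': array([ 0.17143097, -0.54831802,  0.23044567]), 'tcp_rot': array([-1.79908747e+02, -1.96935824e-02,  1.73509739e+01]), 'ft_force': array([-0.02185961, -0.40979999, -0.43145972]), 'ft_torque': array([ 0.03233201, -0.05292778,  0.00842928]), 'gripper_force': 0.0, 'finger_gap': 0.08536312735634587}
```

View pics/top0.png

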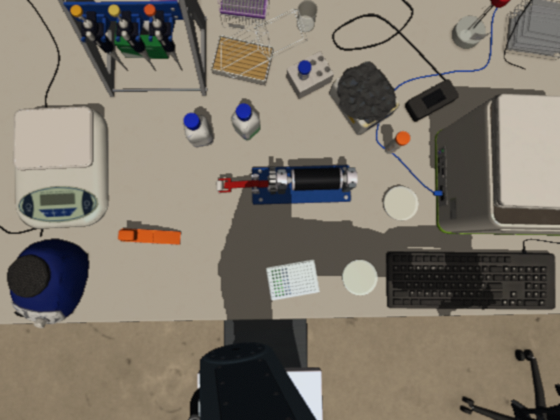

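View pics/side0.png

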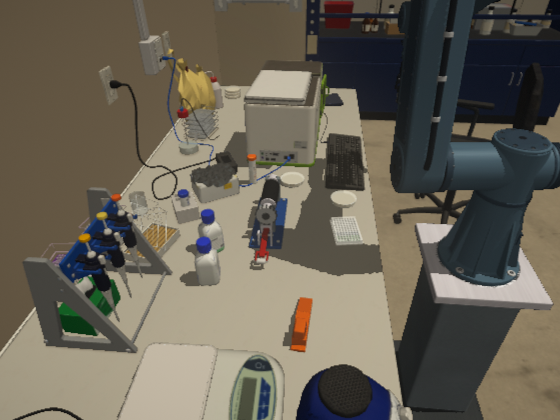

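The top view has robot +x up and +y left. The roller is at (320,178), the white wheel at (220,185), the wedge at (150,237) with its block on the left and its nose to the right, and the bottles at (197,128) and (245,118). The side view shows the same layout: wedge at (303,323), catch wheel at (260,258), roller at (270,198). Next I'll measure with both views.

```bash
cat > meas.py <<'E'
from h import *
def blob(m,sel=None):
    n,l,s,c=cv2.connectedComponentsWithStats(m.astype(np.uint8))
    return [(l==i) for i in np.argsort(-s[:,4]) if i>0 and s[i,4]>15]
def hsv(im): return cv2.cvtColor(im,cv2.COLOR_RGB2HSV).astype(int)
ROI={'top':(90,310,100,420),'side':(150,360,150,370)}
def look(n,im,d):
    H=hsv(im);P=cloud(n,d);r=np.zeros(d.shape,bool);a=ROI[n];r[a[0]:a[1],a[2]:a[3]]=1
    r&=d>0
    h,s,v=H[...,0],H[...,1],H[...,2]
    return P,dict(orange=r&(h>5)&(h<14)&(s>150)&(v>80),red=r&((h<4)|(h>174))&(s>140)&(v>60),
      blue=r&(h>100)&(h<118)&(s>130)&(v>50),yellow=r&(h>20)&(h<35)&(s>120)&(v>80),
      black=r&(v<45))
E
python3 - <<'E'
from meas import *
for n in ['top','side']:
    z=np.load(f'pics/{n}0.npz');im,d=z['im'],z['d'];P,M=look(n,im,d)
    for k,m in M.items():
        for b in blob(m)[:3]:
            q=P[b];v,u=np.where(b)
            (c,(w,hh),a)=cv2.minAreaRect(q[:,:2].astype(np.float32))
            print(n,k,len(q),'uv',u.mean().round(),v.mean().round(),'rect',np.round(c,4),round(w,3),round(hh,3),round(a,1),'z',np.percentile(q[:,2],[2,50,98]).round(3))
    # wedge block: high points
    b=blob(M['orange'])[0]
    for b in blob(M['orange'])[:2]:
        q=P[b]; t=q[q[:,2]>0.05]; f=q[(q[:,2]>.026)&(q[:,2]<.034)]
        if len(t)>5:
            (c,wh,a)=cv2.minAreaRect(t[:,:2].astype(np.float32));print(' block',len(t),np.round(c,4),np.round(wh,3),round(a,1),np.median(t[:,2]).round(4), t.mean(0).round(4))
            print(' flat', f.mean(0).round(4))
    # objects heights around: white wheel
    print()
E
```

```text
top orange 765 uv 150.0 236.0 rect [0.5001 0.2788] 0.152 0.034 85.7 z [0.01  0.029 0.06 ]
top orange 153 uv 402.0 138.0 rect [ 0.7251 -0.3589] 0.032 0.032 26.6 z [0.108 0.115 0.118]
top red 317 uv 242.0 184.0 rect [0.6281 0.0345] 0.125 0.035 88.5 z [0.012 0.043 0.056]
top blue 1063 uv 301.0 196.0 rect [ 0.6076 -0.1174] 0.049 0.255 0.7 z [0.008 0.012 0.016]
top blue 188 uv 243.0 112.0 rect [0.7878 0.0243] 0.035 0.034 51.2 z [0.126 0.138 0.141]
top blue 184 uv 192.0 121.0 rect [0.767  0.1463] 0.033 0.033 8.5 z [0.122 0.138 0.141]
top black 1256 uv 402.0 272.0 rect [ 0.3797 -0.377 ] 0.084 0.137 89.1 z [0.006 0.021 0.029]
top black 970 uv 317.0 178.0 rect [ 0.6409 -0.1492] 0.07 0.109 1.3 z [0.091 0.113 0.119]
top black 118 uv 411.0 111.0 rect [ 0.8234 -0.419 ] 0.055 0.009 27.6 z [0.008 0.024 0.033]
 block 165 [0.5034 0.3249] [0.038 0.027] 83.2 0.0576 [0.5032 0.3245 0.0575]
 flat [0.5006 0.2839 0.0295]
 block 153 [ 0.7251 -0.3589] [0.032 0.032] 26.6 0.1152 [ 0.7248 -0.3577  0.115 ]
 flat [nan nan nan]

side orange 750 uv 301.0 324.0 rect [0.5017 0.2835] 0.157 0.038 86.0 z [0.002 0.028 0.0
[... 388 characters left out ...]
ct [0.7886 0.0309] 0.031 0.033 74.6 z [0.129 0.137 0.14 ]
side yellow 40 uv 228.0 185.0 rect [ 0.7961 -0.2443] 0.029 0.011 41.3 z [0.041 0.051 0.06 ]
side black 710 uv 343.0 170.0 rect [ 0.3767 -0.4693] 0.28 0.139 88.7 z [0.004 0.018 0.027]
side black 269 uv 270.0 190.0 rect [ 0.6342 -0.1583] 0.061 0.144 11.6 z [0.097 0.112 0.117]
side black 39 uv 226.0 159.0 rect [ 0.8549 -0.4702] 0.028 0.052 30.3 z [0.027 0.031 0.034]
 block 179 [0.5027 0.3298] [0.042 0.027] 86.2 0.0562 [0.5022 0.3316 0.0559]
 flat [0.4987 0.2963 0.0289]
 block 54 [ 0.7262 -0.3545] [0.03  0.035] 3.3 0.1122 [ 0.7252 -0.35    0.1113]
 flat [nan nan nan]
<stdin>:15: RuntimeWarning: Mean of empty slice.
  ret = um.true_divide(
```

```bash
cat > tri.py <<'E'
from h import *
def tri(a,b):
    (p,d),(q,e)=ray('top',a),ray('side',b);d,e=d[0],e[0]
    s=np.linalg.lstsq(np.c_[d,-e],q-p,rcond=None)[0]
    x,y=p+s[0]*d,q+s[1]*e
    return (x+y)/2,(x-y)
E
python3 - <<'E'
from meas import *; from tri import *
Z={n:np.load(f'pics/{n}0.npz') for n in ['top','side']}
L={n:look(n,Z[n]['im'],Z[n]['d']) for n in Z}
def cen(n,c,f):
    P,M=L[n]; b=M[c]&f(P); v,u=np.where(b); return [u.mean(),v.mean()]
for nm,c,f in [('block','orange',lambda P:(P[...,2]>.052)&(P[...,1]>.2)),('tube','orange',lambda P:(P[...,2]>.1)),
   ('capB','blue',lambda P:(P[...,2]>.13)&(P[...,1]<.09)),('capA','blue',lambda P:(P[...,2]>.13)&(P[...,1]>.09))]:
    X,e=tri(cen('top',c,f),cen('side',c,f)); print(nm,X.round(4),'gap',e.round(4))
# plate front edge, top view
P,M=L['top']; b=blob(M['blue'])[0]; u=np.unique(np.where(b)[1])
e=np.array([[x,np.where(b[:,x])[0].max()+.5] for x in u[6:-6]]); w=onplane('top',e,.012)
k=np.polyfit(w[:,1],w[:,0],1);r=w[:,0]-np.polyval(k,w[:,1]);g=abs(r)<.003;k=np.polyfit(w[g,1],w[g,0],1)
print('plate edge slope deg',np.degrees(np.arctan(k[0])),'x at y=-.149',np.polyval(k,-.149), 'ends',onplane('top',[[u[0]-.5,200],[u[-1]+.5,200]],.012).round(4))
# roller axis: top silhouettes
bb=[q for q in blob(M['black']) if abs(P[q][:,1].mean()+.149)<.03][0]; uu=np.unique(np.where(bb)[1])[5:-5]
ctr=[];z=P[...,2]
for x in uu:
    q=P[:,x][(P[:,x,2]>.095)&(abs(P[:,x,0]-.635)<.05)]
    # circle centre by algebraic fit in x,z 
    A=np.c_[2*q[:,0],2*q[:,2],np.ones(len(q))];s=np.linalg.lstsq(A,(q[:,0]**2+q[:,2]**2),rcond=None)[0]
    ctr.append([q[:,1].mean(),s[0],s[1],np.sqrt(s[2]+s[0]**2+s[1]**2)])
ctr=np.array(ctr);print('roller ctr med',np.median(ctr,0).round(4),'slope deg',np.degrees(np.polyfit(ctr[:,0],ctr[:,1],1)[0]), 'yrange',ctr[[0,-1],0])
it=Z['top']['im'][150:220,195:370];iS=Z['side']['im'][170:275,215:325]
a=cv2.resize(it,None,fx=4,fy=4,interpolation=2);c=cv2.resize(iS,None,fx=2.9,fy=2.9,interpolation=2)
o=np.zeros((a.shape[0]+c.shape[0],700,3),np.uint8);o[:a.shape[0],:a.shape[1]]=a;o[a.shape[0]:,:c.shape[1]]=c;save('crop1.png',o)
E
```

```text
block [0.5029 0.327  0.0509] gap [0.0009 0.     0.    ]
tube [ 0.7274 -0.3612  0.1051] gap [0.0001 0.     0.    ]
capB [0.7909 0.0245 0.1304] gap [-0.0009 -0.0001 -0.0003]
capA [0.7692 0.1476 0.1316] gap [-0.0017 -0.0001 -0.0006]
plate edge slope deg -0.7421991574792339 x at y=-.149 0.5838292059930323 ends [[ 0.5903  0.0113  0.012 ]
 [ 0.5866 -0.2454  0.012 ]]
roller ctr med [-0.1478  0.6323  0.0912  0.0256] slope deg -0.8218627343942709 yrange [-0.10586246 -0.18990225]
```

View pics/crop1.png

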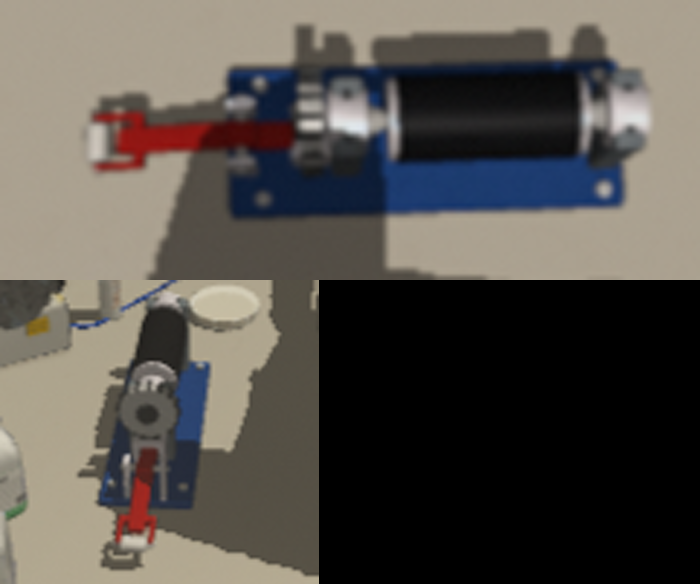

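The crop shows the wheel at the left end of the red arm, at about (220,186) in the top view and (261,260) in the side view. The stripe is hidden, so it's past about 95°. Next I'll check reach, grasp the wedge and stage it in front of the wheel.

```bash
cat > pl.py <<'E'
from meas import *; from tri import *
YAW=0.78; O=np.array([.633,-.1486,0]); S=R.from_euler('z',YAW,degrees=True)
def W(x,y,z): return O+S.apply([x,y,z])
def wpose(yaw_wedge): # tool down, fingers across wedge
    return [180,0,yaw_wedge+180]
def swing(phi,back=0.,flip=0,y=0.):  # gripper leaned phi deg toward robot; back = retreat (m)
    r=S*R.from_euler('y',-phi,degrees=True)*R.from_euler('xyz',[180,0,90+flip],degrees=True)
    p=W(0,y,.090)+r.apply([0,0,robot.hold_point_z-back])
    return p,r.as_euler('xyz',degrees=True)
E
python3 - <<'E'
from pl import *
print('wheel tri',tri([220,185.7],[260.9,259.7]),'pred',W(0,247e-3,.028), robot.hold_point_z)
for f in (0,180):
    for phi in (80,70,60,45,20,0,-20,-40,-60):
        a=robot.ik(*swing(phi,0,f));b=robot.ik(*swing(phi,.07,f))
        print(f,phi,None if a is None else np.round(a),b is not None)
for yw in (-94.3,85.7): print(robot.ik([.503,.327,.033],[180,0,yw+180]),robot.ik(W(0,.402,.033),[180,0,yw+185]))
E
```

```text
wheel tri (array([0.62811277, 0.09483575, 0.02725554]), array([-1.35675161e-03, -5.10279435e-05, -2.08273011e-04])) pred [0.62963755 0.09837711 0.028     ] 0.0187
0 80 [ -43.   38.  124.  132.   67. -166.] True
0 70 [ -41.   30.  124.  127.   52. -158.] True
0 60 [ -39.   23.  123.  116.   38. -145.] True
0 45 [ -35.   18.  118.   79.   25. -105.] True
0 20 [-28.  20. 102.  15.  40. -39.] True
0 0 [-24.  30.  87.   0.  64. -24.] True
0 -20 [-20.  42.  69.  -7.  87. -20.] True
0 -40 [-18.  56.  51. -13. 111. -19.] True
0 -60 [-17.  72.  31. -21. 133. -24.] False
180 80 [-43.  38. 124. 132.  67.  14.] True
180 70 [-41.  30. 124. 127.  52.  22.] True
180 60 [-39.  23. 123. 116.  38.  35.] True
180 45 [-35.  18. 118.  79.  25.  75.] True
180 20 [-28.  20. 102.  15.  40. 141.] True
180 0 [-24.  30.  87.   0.  64. 156.] True
180 -20 [-20.  42.  69.  -7.  87. 160.] True
180 -40 [-18.  56.  51. -13. 111. 161.] True
180 -60 [-17.  72.  31. -21. 133. 156.] False
[ 2.17042594e+01  2.74422034e+01  9.53303142e+01 -2.54444375e-14
  5.72274823e+01  2.60042594e+01] [ 1.19618166e+01  3.53696389e+01  8.28781865e+01 -2.54444375e-14
  6.17521747e+01  1.12618166e+01]
[  21.7042594    27.44220342   95.33031423    0.           57.22748235
 -153.9957406 ] [ 1.19618166e+01  3.53696389e+01  8.28781865e+01 -2.54444375e-14
  6.17521747e+01 -1.68738183e+02]
```

```bash
python3 - <<'E'
from pl import *
r=wpose(-94.3)
robot.move_ptp([.503,.327,.14],r)
robot.line_to([.503,.327,.034],v=.12)
robot.close(); o=robot.observe(); print(o['clock'],o['finger_gap'],o['gripper_force'],o['ft_force'],o['tcp_pos'])
robot.line_to([.503,.327,.046],v=.1)
p=W(0,.402,.046); r=wpose(-90+YAW)
robot.line_to(p,r,v=.12)
s=robot.line_to(p-[0,0,.015],v=.03,stop_force=4)
o=robot.observe(); print(s,o['clock'],o['finger_gap'],o['ft_force'],o['tcp_pos'])
im,d=robot.grab_frame('top'); np.savez('pics/top1.npz',im=im,d=d); i2,d2=robot.grab_frame('side')
save('st1.png',np.hstack([cv2.resize(im[100:260,90:300],None,fx=1.9,fy=1.9),cv2.resize(i2[150:310,180:390],None,fx=1.9,fy=1.9)]))
E
```

```text
4.9917 0.02499423981960837 59.29420709609985 [ 0.31834571 -0.34480476  2.50441129] [0.5033431  0.32709018 0.03443814]
True 7.0417 0.02480276765704107 [1.88461955 0.21618932 2.44204286] [0.6277921  0.25367356 0.03420312]
```

View pics/st1.png

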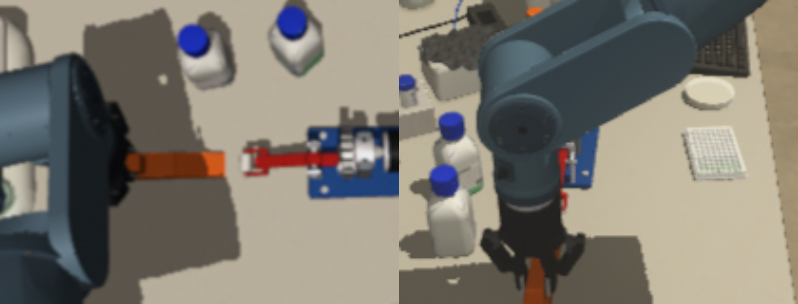

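The staged wedge lines up with the wheel: its nose is at crop (223,162) and the wheel at (250,160). Next I'll push it in.

```bash
python3 - <<'E'
from pl import *
print('nose',onplane('top',[[207.4,185.3]],.007).round(4))
p=W(0,.296,.0342); 
s=robot.line_to(p,v=.05,stop_force=40)
o=robot.observe(); print(s,o['clock'],o['ft_force'],o['tcp_pos'],p)
robot.let_go(); robot.pause(.2)
o=robot.observe(); print(o['clock'],o['finger_gap'])
robot.line_to(o['tcp_pos']+[0,0,.12],v=.15)
robot.move_ptp(*swing(20,.17))
im,d=robot.grab_frame('top'); i2,d2=robot.grab_frame('side'); np.savez('pics/2.npz',im=im,d=d,i2=i2,d2=d2)
o=robot.observe(); print(o['clock'],o['tcp_pos'])
save('st2.png',np.hstack([cv2.resize(im[130:250,120:370],None,fx=1.6,fy=1.6),cv2.resize(i2[170:290,200:400],None,fx=1.6,fy=1.6)]))
E
```

```text
nose [[0.632  0.1311 0.007 ]]
False 9.4167 [ 0.53565415 12.1086732   4.11814085] [0.62820676 0.15019224 0.0341536 ] [0.62897051 0.14737257 0.0342    ]
10.2333 0.08540900419525474
12.475 [ 0.58160333 -0.14813323  0.23164457]
```

View pics/st2.png

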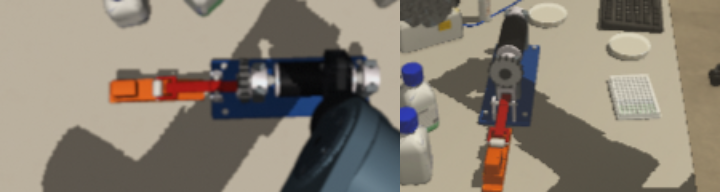

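The wheel (crop (158,88)) sits on the wedge's flat, with clearance to the block (edge at 137). Next comes the first roller swing.

```bash
cat > sw.py <<'E'
from pl import *
def turn(a,b,w=28.,out=.17):
    robot.line_to(*swing(a,0),v=.1)
    robot.close(); o=robot.observe(); print('grip',o['clock'],round(o['finger_gap'],4),o['gripper_force'],o['ft_force'].round(1))
    n=max(1,int(np.ceil(abs(b-a)/15)));
    for t in np.linspace(a,b,n+1)[1:]:
        p,r=swing(t,0); robot.line_to(p,r,v=.019*np.radians(w))
    o=robot.observe(); print('end',o['clock'],o['ft_force'].round(1))
    robot.let_go(); robot.line_to(*swing(b,.09),v=.15)
def stripe():
    out=[]
    for n in ['top','side']:
        im,d=robot.grab_frame(n); np.savez(f'pics/s_{n}.npz',im=im,d=d)
        P=cloud(n,d);q=S.inv().apply((P-O).reshape(-1,3)).reshape(P.shape)
        H=hsv(im); reg=(abs(q[...,1])<.05)&(np.hypot(q[...,0],q[...,2]-.09)<.036)&(q[...,2]>.07)
        m=reg&(H[...,0]>18)&(H[...,0]<38)&(H[...,1]>90)&(H[...,2]>60)
        if m.sum()<15: print(n,'none',m.sum(),reg.sum()); continue
        # rays meet the roller's cylinder (r=27 about the axis)
        v,u=np.where(m); p,e=ray(n,np.c_[u,v]); p=S.inv().apply(p-O); e=S.inv().apply(e)
        A=e[:,0]**2+e[:,2]**2; B=p[0]*e[:,0]+(p[2]-.09)*e[:,2]; C=p[0]**2+(p[2]-.09)**2-.027**2
        t=(-B-np.sqrt(np.maximum(B*B-A*C,0)))/A
        th=np.degrees(np.arctan2(-(p[0]+t*e[:,0]),p[2]+t*e[:,2]-.09))
        print(n,m.sum(),'stripe deg',np.median(th).round(1),np.percentile(th,[5,95]).round(1)); out.append(np.median(th))
    return out
E
python3 - <<'E'
from sw import *
z=np.load('pics/2.npz')
P=cloud('top',z['d']);H=hsv(z['im']);q=P[180:192,213:226];m=H[180:192,213:226,1]<60
print('wheel top',q[m][:, 2].round(3)[:40], q[m].mean(0))
robot.move_ptp(*swing(70,.10))
print(robot.observe()['clock'])
turn(70,-35)
robot.move_ptp(*swing(10,.2))
stripe(); print(robot.observe()['clock'])
E
```

```text
wheel top [0.045 0.045 0.047 0.045 0.045 0.043 0.042 0.045 0.041 0.045 0.047 0.047
 0.043 0.042 0.048 0.044 0.046 0.041 0.045 0.045 0.046 0.047 0.043 0.046
 0.045 0.046 0.046 0.043 0.043 0.047 0.042 0.043 0.043 0.044 0.045 0.049
 0.045 0.043 0.042 0.044] [0.62757661 0.09753435 0.04436638]
14.275
grip 15.8417 0.0524 60.69242477416992 [-8.4 -1.   4.3]
end 21.025 [-2.9 -0.4  4.3]
top 28 stripe deg 23.2 [15.2 31.4]
side 61 stripe deg 22.9 [12.2 33.4]
23.275
```

```bash
python3 - <<'E'
from sw import *
turn(12,-11)
robot.move_ptp(*swing(-45,.15))
stripe(); print(robot.observe()['clock'])
robot.pause(.3)
z=np.load('pics/s_top.npz');s=np.load('pics/s_side.npz')
save('st3.png',np.hstack([cv2.resize(z['im'][130:250,120:370],None,fx=1.6,fy=1.6),cv2.resize(s['im'][170:290,200:400],None,fx=1.6,fy=1.6)]))
E
```

```text
grip 25.8333 0.0521 62.3199462890625 [-6.3  0.2  4.7]
end 26.9333 [-3.6 -0.6  5.7]Traceback (most recent call last):
  File "<stdin>", line 3, in <module>
plant.MotionError: the arm cannot take that pose within its joint ranges
```

```bash
python3 - <<'E'
from sw import *
robot.move_ptp(*swing(12,.2))
stripe(); print(robot.observe()['clock'])
robot.pause(.3)
z=np.load('pics/s_top.npz');s=np.load('pics/s_side.npz')
save('st3.png',np.hstack([cv2.resize(z['im'][130:250,120:370],None,fx=1.6,fy=1.6),cv2.resize(s['im'][170:290,200:400],None,fx=1.6,fy=1.6)]))
E
```

```text
top 59 stripe deg 1.7 [-4.9 11.4]
side 60 stripe deg 0.8 [-10.2  10.9]
28.8167
```

View pics/st3.png

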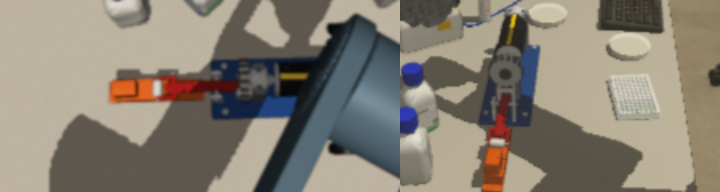

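The stripe is up (about 1°) and the catch is still wedged. Next I'll pull the wedge out.

```bash
python3 - <<'E'
from sw import *
r=wpose(-90+YAW); g=np.array([.6282,.1502,.0345])
robot.move_ptp(g+[0,0,.12],r)
robot.line_to(g,v=.1)
robot.close(); o=robot.observe(); print('grip',o['clock'],o['finger_gap'],o['ft_force'].round(1))
e=g+S.apply([0,.14,0])
robot.line_to(e,v=.06); o=robot.observe(); print(o['clock'],o['ft_force'].round(1),o['tcp_pos'])
robot.let_go(); robot.pause(.2)
robot.line_to(e+[0,0,.12],v=.12)
robot.move_ptp([.45,.3,.25],r)
stripe()
o=robot.observe(); print(o['clock'])
z=np.load('pics/s_top.npz');s=np.load('pics/s_side.npz')
P,M=look('top',z['im'],z['d']);
for b in blob(M['orange'])[:2]:
    q=P[b];print('orange',len(q),q.mean(0).round(3),np.percentile(q[:,2],[2,50,98]).round(3),np.percentile(q[:,1],[1,99]).round(3))
q=P[180:192,213:226];m=(hsv(z['im'])[180:192,213:226,1]<60)&(q[...,2]>.02);print('wheel top',np.median(q[m],0).round(4),m.sum())
save('st4.png',np.hstack([cv2.resize(z['im'][90:260,80:370],None,fx=1.5,fy=1.5),cv2.resize(s['im'][150:320,180:400],None,fx=1.5,fy=1.5)]))
E
```

```text
grip 32.275 0.02527868794695116 [-1.8  0.1  3.3]
34.7583 [ 0.6 -3.7  5.2] [0.62676528 0.29067822 0.03488483]
top 217 stripe deg 1.3 [-10.6  13.2]
side 65 stripe deg 0.1 [-11.2  10.9]
37.6417
orange 550 [0.627 0.219 0.023] [0.008 0.025 0.033] [0.166 0.277]
orange 153 [ 0.725 -0.358  0.115] [0.109 0.116 0.119] [-0.373 -0.343]
wheel top [0.6281 0.0961 0.0311] 57
```

View pics/st4.png

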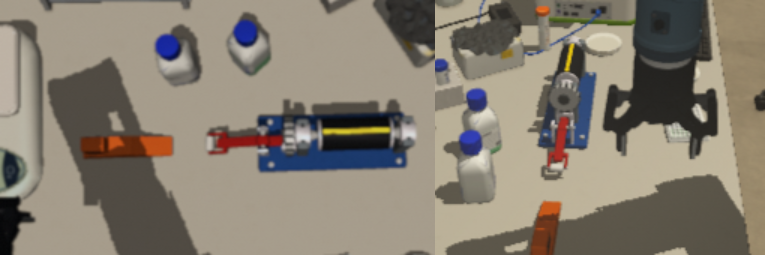

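The catch is home: the wheel has dropped about 13 mm, and the full drop is 12 mm against 8.5 mm if it were sitting on a pin. The stripe is up, the wedge is flat and about 170 mm from the wheel, and the gripper is clear of everything.

```bash
python3 -c "
from plant import robot
print(robot.close_job())"
```

```text
the job is handed in; nothing more can be done
None
```

The job is handed in at about 38 s of the 72 s allowed: the stripe measured within about 1° of straight up, the catch looks home from the wheel's 13 mm drop, and the wedge stands flat about 170 mm from the wheel; no verdict came back from the judge.

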